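# Turn a rack of valve tappets out onto its tray

### The arm

A 7-joint arm with a two-finger parallel gripper is mounted at the origin on the work surface. World frame = base frame: x ahead of the robot, y to its left, z up, the work surface at z = 0. Lengths are in mm, angles in rad, forces in N, time in s.
With the tool pointing down it reaches from about 375 to 925 mm from the base axis. Payload 3.1 kg.
Tool frame: the origin (TCP) lies between the finger pads; the fingertips stand tip_reach ahead of it and the grasp point (between the pads) is the TCP (tip_reach is the distance from the TCP to the fingertips, in mm); z points along the fingers, y is the direction in which the jaws open and shut (so a half turn about z gives the same grasp; the last joint's range is limited). The gripper opens to 85 mm and grips with 20 to 120 N. Pads are 22 mm wide; open, the fingers measure 114 mm over their backs; the gripper's body (76 mm by 85 mm) begins 54 mm behind the grasp point. The pads swing forward as they close: fully open they stand 13 mm farther back than shut.
Start: joints at [-1.318, 0.383, 0.044, 1.598, -0.018, 1.161, -0.05], TCP at [223.35, 610.424, 250.269] pointing down, gripper open.
Joint ranges: [-2.61, 2.61], [-0.41, 2.15], [-1.48, 1.57], [0, 2.5], [-1.57, 4.71], [0.05, 1.97], [-2.85, 2.85]. Speed limits (rad/s): [2.79, 2.79, 3.14, 3.14, 3.14, 3.14, 3.14].

### API

Orientations are given as a unit quaternion [w, x, y, z].
In Python, from station import * gives the robot as it stands.
- The arm moves only by the tool carry_out, never from a script. Its argument "series" is a list of rows, each a list of 3 entries, a list of its own where there are three numbers: the shift along the tool's x, y, z in cm, then the turn about the tool's z in degrees, then the closure in counts, from 0 (fully open) to 255 (shut). A call has 1 to 12 rows; each row is the pose to reach, as a shift and turn from the pose commanded when the call began, along the tool's axes at that moment; what a row does not reach only later rows make up. A row lasts 1/12 s, in which the tool goes at most 41.7 mm and 7.16 degrees, less where a joint would pass 70% of its speed; a pose out of reach is approached as far as the arm can. A call with a gripper value outside its range is refused whole. The fingers move at their own pace and stop on an object; the grip force is fixed at half the most. Time passes only in rows, so rows that repeat a pose let the fingers close. It gives the time, the measured TCP pose, the force and the opening at its end, in the units of the state.
- sense(): the state, without advancing time (a new reading comes with each control period).
- camera(name): name is "side" or "top"; returns a dict with "img" (384x512x3 uint8, red, green, blue), "mtx" (3x3 intrinsics, pixels), "k1" (the pictures are not rectified: a ray, as slopes to the right and down, at radius r is drawn at 1 + k1 r^2 times it, then the intrinsics apply), "rvec" (rotation vector, rad) and "tvec" (3), from world to camera coordinates, as OpenCV has them. Camera axes: x right, y down, z forward; pixel columns grow to the right and rows downward; lengths in mm; the calibration is good to about 2 mm. A picture is of the moment at which its call begins. There is no depth.
- hand_in(): hands the job in, once; it reports no verdict.
Trained networks look in a picture, given as the dict that the camera call returned (one of the last four; its "shot" number tells which), for a name from the list of things; names that differ only in an ending like _2 or _b are one class to them, and where a whole thing is asked for, a point or a joint stands for the part that bears it (a point fixed in the world has none). Each returns a list of dicts, best first, with "p" (0 to 1); they miss things now and then, are a little off and sometimes report something else, mostly with a low value. They report only what shows in the picture. A call takes as long as a camera call. They do not tell look-alikes from the thing itself.
- search_frame(picture, label): "box" ([left, top, right, bottom] in pixels, round what is visible of it).
- silhouettes(picture, label): "region" (384x512 bool, what is visible of it) and "box" ([left, top, right, bottom] in pixels, round what is visible of it).
- spot_point(picture, label): "pixel" ([column, row] in pixels: a listed point, or the origin of a listed thing).
The state is a dict: "clock": time; "q": joint angles; "qd": joint speeds; "joint_efforts": joint torques, N m; "tool_pos": TCP position; "tool_rot": TCP orientation; "ft_force": force on the tool from outside, world axes, zero at the start; "ft_torque": the same for the moment, N m; "gripper_width": opening from 0.0 (shut) to 1.0 (fully open).
Only numpy, scipy, OpenCV 4.12 (cv2) and the standard library are available. Lean on these libraries where they do the work, as an engineer would, in place of code of your own. Each camera call takes 0.05 s, during which the arm holds its last target. There are 200 camera calls.

### The job

Two bucket tappets sit in the small hinged aluminium rack that leans back on its stand, under a loose steel cover that would drop off when turned over. Pinch the cover's handle bar and the rack's together and swing both over on the hinge until they lie upside down on the tray; then let go and swing the rack alone, by the end of its longer bar, back to its rest, leaving the cover in the tray with both tappets standing crown up on it, each in its place.

Things in the scene. Friction and masses are not known exactly. Their poses are not given: they have to be found in the camera images.
- hinge_mid (a point): Middle of the fixed stand's hinge rod (10 mm thick, posts 70 mm high at its ends), 60 mm above the bench; x along the rod, y level towards the side where the rack rests, z up. On it, from its rest leaning at 55 degrees above level on the +y side, the rack turns about +x by 125 degrees, over the top, until upside down and level over the tray on the -y side; stops at both ends, light, no spring.
- rack_bar (a point): Middle of the hinged aluminium rack's long round handle bar, 10 mm thick, 156 long along x (hinge direction), 142 mm from the rod; free for fingers at 24 mm either side of the middle and, bar alone, from 34 to 76 mm out. y points away from the hinge, z out of the two pockets. Block 56 x 60 x 28 mm, 280 g, its end 52 mm from the bar (-y), pocketed face 5 mm along +z, back 23 mm along -z. The bar is 6 mm along +z from the rod.
- cover_bar (a point): Middle of the loose steel cover's short handle bar, 10 mm thick, 48 mm long between its arms; axes as the rack's. It lies against the rack's bar, 10 mm along +z, so both can be pinched as one, and may turn between the fingers. The plate (50 x 54 x 10 mm, middle 82 mm along -y) closes the pockets; two feet hook under the hinge rod, a lip stops it sliding outward; nothing else holds it. About 140 g. Turned over, it lies on two runners in the tray.
- tappet_in_mid (a point): Middle of the bucket tappet in the pocket nearer the hinge: a steel cup 20 mm in diameter and 20 mm high, about 30 g, its open end towards the cover at the start; z runs from its closed crown to its open end. Loose in its pocket under the cover, seen only through an 11 mm sight hole; 97 mm along -y from the cover's bar.
- tappet_out_mid (a point): Middle of the other, identical bucket tappet, in the pocket farther from the hinge, 68 mm along -y from the cover's bar; z runs from its closed crown to its open end. The tray (fixed, steel, 180 x 165 mm, walls 22 mm high) leaves fingers room down to 5 mm above the bench around the turned-over bars.
Mind the look-alikes: they are no part of the job. Of the things shaped like the part that bears cover_bar, the bare steel one is meant.

How it is judged:
By the outcome, as a careful person would: the job done as asked, in the order asked, and still so for the second after the job is handed in, with the robot touching nothing.
It also fails if it takes over 61 s, if anything falls off the work surface, if the arm or the gripper's body presses on something with over 40 N, if the wrist force passes 120 N, or if a joint passes its speed limit or range.

## Working session

There is one attempt and no reset: what is moved stays moved. The work goes in short steps, Python scripts to look and compute and a tool call to move; the robot and the scene stay as the last step left them, time stands still between calls to the robot, and variables do not carry over. Pictures are saved under pics/ and viewed, about 8 in all and at most 12, crops included, and the job is handed in when it is done.

Besides the shell and the picture viewer there is one more tool, called after "Emit:" by a JSON object that holds its "fn" and its "kwargs". carry_out: Moves the arm, as the interface text tells. Its arguments: {"type":"object","properties":{"series":{"type":"array"}},"required":["series"]}

```bash
ls; mkdir -p pics; cat > h.py <<'E'
from station import *
import numpy as np, cv2
from scipy.spatial.transform import Rotation as R
from scipy.optimize import least_squares
def RT(c): return cv2.Rodrigues(np.array(c["rvec"],float))[0], np.array(c["tvec"],float).ravel()
def proj(c,P):
    r,t=RT(c); p=np.atleast_2d(P)@r.T+t; s=p[:,:2]/p[:,2:]; s=s*(1+c["k1"]*(s**2).sum(1,keepdims=True))
    K=np.array(c["mtx"]); return s@K[:2,:2].T+K[:2,2]
def ray(c,px):
    K=np.array(c["mtx"]); d=(np.array(px,float)-K[:2,2])/[K[0,0],K[1,1]]; s=d.copy()
    for _ in range(20): s=d/(1+c["k1"]*(s@s))
    r,t=RT(c); v=r.T@np.array([*s,1]); return -r.T@t, v/np.linalg.norm(v)
def atz(c,px,z):
    o,v=ray(c,px); return o+v*(z-o[2])/v[2]
def tri(cs,pxs):
    A=0;b=0
    for c,p in zip(cs,pxs):
        o,v=ray(c,p); M=np.eye(3)-np.outer(v,v); A=A+M; b=b+M@o
    return np.linalg.solve(A,b)
E
python3 - <<'E'
from h import *
s=sense(); print({k:np.round(v,3).tolist() for k,v in s.items()})
for n in ("side","top"):
    c=camera(n); cv2.imwrite(f"pics/{n}0.png",cv2.resize(c["img"][:,:,::-1],(800,600)))
    print(n,"cam at",np.round(-RT(c)[0].T@RT(c)[1]))
    for l in ("hinge_mid","rack_bar","cover_bar","tappet_in_mid","tappet_out_mid"):
        print(l,[(np.round(d["pixel"],1).tolist(),round(d["p"],2)) for d in spot_point(c,l)])
    for l in ("rack_bar","cover_bar"):
        print(l,[(np.round(d["box"]).tolist(),round(d["p"],2)) for d in search_frame(c,l)])
E
```

```text
pics
{'clock': 0.0, 'q': [-1.318, 0.384, 0.044, 1.6, -0.018, 1.161, -0.05], 'qd': [-0.0, -0.001, -0.0, 0.001, 0.0, -0.0, -0.001], 'joint_efforts': [0.0, -43.347, 1.025, -24.951, 0.011, 0.011, -0.0], 'tool_pos': [223.037, 609.57, 248.855], 'tool_rot': [-0.0, 0.174, 0.985, -0.001], 'ft_force': [-0.082, -0.405, -0.348], 'ft_torque': [0.006, 0.013, 0.055], 'gripper_width': 1.0}
side cam at [ 598. -360.  711.]
hinge_mid [([207.5, 312.1], 0.73), ([194.4, 223.4], 0.24)]
rack_bar [([196.2, 220.1], 0.83)]
cover_bar [([380.5, 320.8], 0.74), ([194.9, 219.9], 0.63)]
tappet_in_mid [([205.1, 283.9], 0.59)]
tappet_out_mid [([198.6, 267.2], 0.46)]
rack_bar [([137.0, 211.0, 254.0, 321.0], 0.75)]
cover_bar [([167.0, 218.0, 231.0, 319.0], 0.95), ([296.0, 263.0, 391.0, 342.0], 0.59)]
top cam at [ 576.  126. 1010.]
hinge_mid [([342.0, 223.7], 0.96)]
rack_bar [([308.3, 220.8], 0.89)]
cover_bar [([343.9, 95.0], 0.88), ([313.7, 223.3], 0.69)]
tappet_in_mid []
tappet_out_mid []
rack_bar [([302.0, 175.0, 346.0, 269.0], 0.94)]
cover_bar [([311.0, 205.0, 350.0, 243.0], 0.75), ([298.0, 88.0, 360.0, 149.0], 0.74), ([292.0, 173.0, 430.0, 270.0], 0.44), ([301.0, 177.0, 348.0, 273.0], 0.28)]
```

View pics/side0.png

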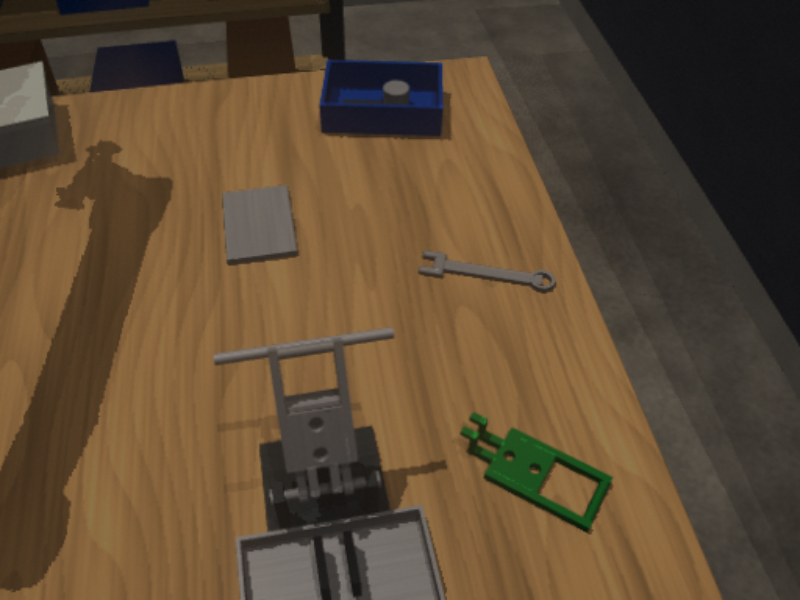

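View pics/top0.png

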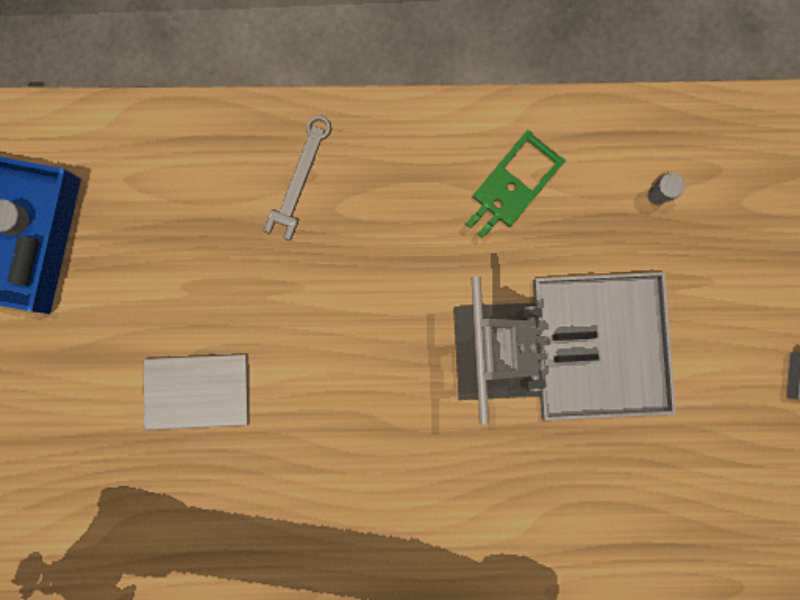

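Look-alikes for cover_bar:
- **Steel cover, on the rack:** side (195,220), top (314,223). I choose this one.
- **Green plate lying flat:** side (380,321), top (344,95). Rejected.

The bare loose plate, the spanner and the two loose cylinders also have no part in the job. The rack leans left in the top view, with the tray to its right. Next I fit the stand pose and check it in a crop.

```bash
cat >> h.py <<'E'
def rackpt(p,v,th):  # v=(x,y,z) in rack frame about the rod
    c,s=np.cos(np.radians(th)),np.sin(np.radians(th)); x,y,z=v
    h=np.array([x,y*c-z*s,y*s+z*c]); a=p[2]
    return np.array([p[0]+h[0]*np.cos(a)-h[1]*np.sin(a),p[1]+h[0]*np.sin(a)+h[1]*np.cos(a),60+h[2]])
E
python3 - <<'E'
from h import *
cs={n:camera(n) for n in("side","top")}
obs=[("side",(207.5,312.1),(0,0,0)),("top",(342,223.7),(0,0,0)),("side",(196.2,220.1),(0,142,6)),("top",(308.3,220.8),(0,142,6)),
("side",(194.9,219.9),(0,142,16)),("top",(313.7,223.3),(0,142,16))]
ends=[("side",(138.2,229.8),(250.9,213.1)),("top",(304.6,177.9),(310.4,270.7))]
print("rackbar tri",tri([cs["side"],cs["top"]],[obs[2][1],obs[3][1]]),"cover",tri([cs["side"],cs["top"]],[obs[4][1],obs[5][1]]))
print("hinge",atz(cs["side"],obs[0][1],60),atz(cs["top"],obs[1][1],60))
h=atz(cs["top"],obs[1][1],60); rb=tri([cs["side"],cs["top"]],[obs[2][1],obs[3][1]])
yaw=np.arctan2(*(rb-h)[1::-1])-np.pi/2
def pr(p):
    o=[proj(cs[n],rackpt(p,v,55))[0] for n,_,v in obs]
    E=[sorted([proj(cs[n],rackpt(p,(sx*78,142,6),55))[0] for sx in(-1,1)],key=lambda q:q[0] if n=="side" else q[1]) for n,_,_ in ends]
    return np.array(o),np.array(E)
def f(p):
    o,E=pr(p); return np.r_[(o-[q[1] for q in obs]).ravel(),(E-[[e[1],e[2]] for e in ends]).ravel()]
s=least_squares(f,[h[0],h[1],yaw],loss="soft_l1",x_scale=[10,10,.1]); p=s.x
print("fit",p[:2],np.degrees(p[2]),np.round(f(p).reshape(-1,2),1).tolist())
np.save("p.npy",p)
for n in cs:
    im=cv2.resize(cs[n]["img"][:,:,::-1],None,fx=4,fy=4,interpolation=cv2.INTER_CUBIC)
    L=lambda a,b,th,col:cv2.line(im,*[tuple(int(u*4+1.5) for u in proj(cs[n],rackpt(p,q,th))[0]) for q in(a,b)],col,1)
    L((-78,142,6),(78,142,6),55,(0,0,255));L((-24,142,16),(24,142,16),55,(0,255,0));L((-34,0,0),(34,0,0),55,(255,255,0))
    L((-28,90,11),(28,90,11),55,(0,255,255))
    c=(proj(cs[n],rackpt(p,(0,70,0),55))[0]*4).astype(int); cv2.imwrite(f"pics/{n}1.png",im[max(0,c[1]-260):c[1]+280,max(0,c[0]-320):c[0]+320])
E
python3 -c "
import cv2,numpy as np
a,b=[cv2.imread(f'pics/{n}1.png') for n in('side','top')]
h=min(len(a),len(b)); cv2.imwrite('pics/both1.png',cv2.resize(np.hstack([a[:h],b[:h]]),None,fx=.625,fy=.625,interpolation=cv2.INTER_AREA))"
```

```text
rackbar tri [595.89504696  43.14173858 184.39827162] cover [592.85765562  35.51087507 195.02962642]
hinge [594.29257049 -30.56396074  60.        ] [594.14727642 -33.38844955  60.        ]
fit [595.06631226 -31.82206716] 1.63821507014505 [[0.6, 0.7], [-0.8, -0.5], [-1.0, 1.3], [-1.1, 2.8], [0.7, 3.7], [-1.2, 0.0], [-0.9, 0.0], [0.9, -0.1], [0.2, -0.8], [-0.8, 0.2]]
```

View pics/both1.png

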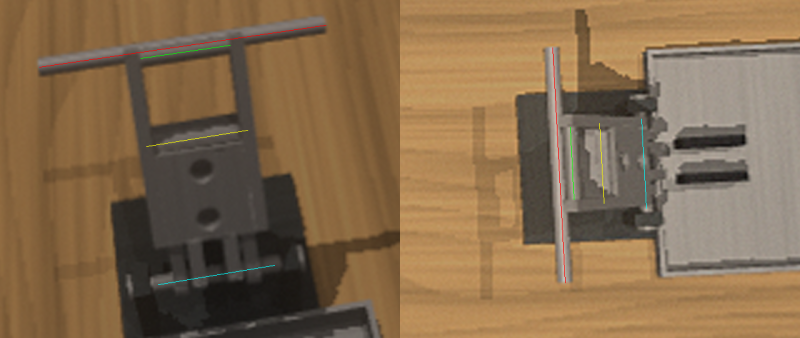

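The fit holds. The red, green, cyan and yellow lines lie on the long bar, cover bar, rod and block end, to about 1–2 px. Next I move above the bars.

Emit:
{"fn": "carry_out", "kwargs": {"series": [[[-1.2,-0.9,0],0,60],[[-3.8,-2.9,0],-2,115],[[-6.9,-5.2,0],-4,115],[[-9.9,-7.5,0],-6,115],[[-13,-9.8,0],-8,115],[[-16,-12.1,0],-10,115],[[-19.1,-14.4,0],-12,115],[[-22.1,-16.7,0],-14,115],[[-25.2,-19,0],-16,115],[[-28.2,-21.3,0],-18,115],[[-31.3,-23.6,0],-20,115],[[-34.3,-25.9,0],-21.6,115]]}}

```text
clock: 1.9
tool_pos: [457.3, 246.1, 250.6]
tool_rot: [0.0, -0.013, 1.0, 0.0]
ft_force: [0.2, 0.5, 0.2]
gripper_width: 0.549
```

```bash
cat >> h.py <<'E'
P=np.load("p.npy")
def togo(v,th,dz=0):
    s=sense(); r=R.from_quat(np.array(s["tool_rot"])[[1,2,3,0]]).as_matrix(); t=rackpt(P,v,th)+[0,0,dz]
    d=(t-s["tool_pos"])@r/10; a=np.degrees(np.arctan2(r[1,1],r[0,1])); 
    print("t",round(s["clock"],2),"pos",np.round(s["tool_pos"],1),"target",np.round(t,1),"tool shift cm",np.round(d,2),"turn",round(a-90-np.degrees(P[2]),2),
      "F",np.round(s["ft_force"],1),"w",round(s["gripper_width"],3),"q7",round(s["q"][6],2))
E
python3 - <<'E'
from h import *
import station; print([x for x in dir(station) if x[0]!='_' and x not in('np','cv2')])
togo((0,142,11),55,40)
E
```

```text
['PlanningError', 'camera', 'hand_in', 'search_frame', 'sense', 'silhouettes', 'spot_point', 'tip_reach']
t 1.9 pos [457.3 246.1 250.6] target [593.   40.6 222.6] tool shift cm [-13.02 -20.91   2.79] turn -0.11 F [0.2 0.5 0.2] w 0.549 q7 1.06
```

Emit:
{"fn": "carry_out", "kwargs": {"series": [[[-1.6,-2.6,0.3],0,115],[[-3.4,-5.4,0.6],0,115],[[-5.2,-8.3,1],0,115],[[-7,-11.2,1.4],0,115],[[-8.8,-14.1,1.8],0,115],[[-10.6,-17,2.2],0,115],[[-12,-19.3,2.5],0,115],[[-12.8,-20.5,2.7],0,115],[[-13,-20.9,2.8],0,115],[[-13,-20.9,2.8],0,115],[[-13,-20.9,2.8],0,115]]}}

```text
clock: 2.82
tool_pos: [591.1, 44.4, 222.2]
tool_rot: [-0.001, -0.013, 1.0, 0.0]
ft_force: [-0.6, 0.2, -0.3]
gripper_width: 0.552
```

```bash
python3 - <<'E'
from h import *
import station; print(station.tip_reach)
togo((0,142,11),55,40)
a=camera("side")["img"];b=camera("top")["img"]
f=lambda i,x,y:cv2.resize(i[y:y+150,x:x+130,::-1],None,fx=3,fy=3,interpolation=cv2.INTER_CUBIC)
cv2.imwrite("pics/g2.png",np.hstack([f(a,130,150),f(b,260,150)]))
E
```

```text
19.0
t 2.82 pos [591.1  44.4 222.2] target [593.   40.6 222.6] tool shift cm [-0.18 -0.39 -0.05] turn -0.12 F [-0.6  0.2 -0.3] w 0.552 q7 1.57
```

View pics/g2.png

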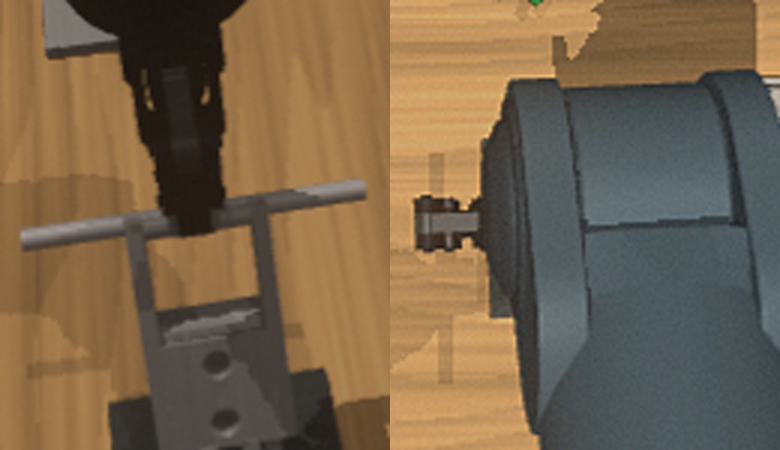

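The grip is centred between the cover's arms: the fingertips at about (190,225) in the left crop straddle the bars. I go down and close.

Emit:
{"fn": "carry_out", "kwargs": {"series": [[[-0.2,-0.5,0.5],0,115],[[-0.2,-0.5,1.3],0,115],[[-0.2,-0.5,2.3],0,115],[[-0.2,-0.5,3.3],0,115],[[-0.2,-0.5,4.0],0,115],[[-0.2,-0.5,4.3],0,115],[[-0.2,-0.5,4.3],0,160],[[-0.2,-0.5,4.3],0,255],[[-0.2,-0.5,4.3],0,255],[[-0.2,-0.5,4.3],0,255],[[-0.2,-0.5,4.3],0,255],[[-0.2,-0.5,4.3],0,255]]}}

```text
clock: 3.92
tool_pos: [594.2, 39.9, 179.4]
tool_rot: [0.0, -0.014, 1.0, 0.001]
ft_force: [-0.1, 2.5, -1.9]
gripper_width: 0.191
```

```bash
python3 - <<'E'
from h import *
togo((0,142,11),55,-3)
a=camera("side")["img"]
cv2.imwrite("pics/g3.png",cv2.resize(a[170:340,110:300,::-1],None,fx=3,fy=3,interpolation=cv2.INTER_CUBIC))
E
```

```text
t 3.92 pos [594.2  39.9 179.4] target [593.   40.6 179.6] tool shift cm [ 0.12  0.07 -0.03] turn -0.09 F [-0.1  2.5 -1.9] w 0.191 q7 1.6
```

View pics/g3.png

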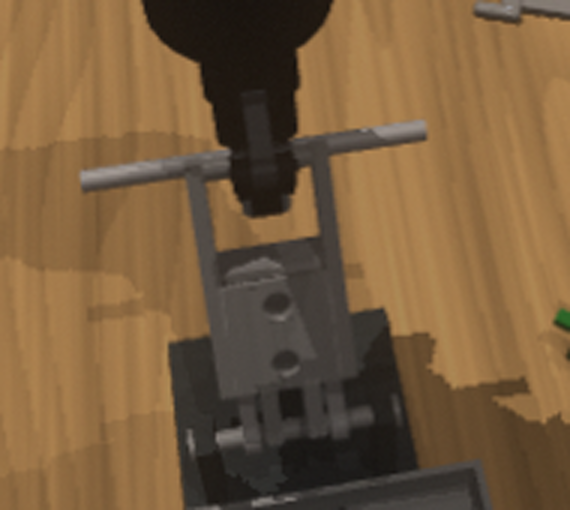

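```bash
cat >> h.py <<'E'
def arc(v,ths):  # tool-axis shifts (y,z cm) from ths[0], tool y = hinge y
    q=[np.array([0,v[1]*np.cos(a)-v[2]*np.sin(a),v[1]*np.sin(a)+v[2]*np.cos(a)]) for a in np.radians(ths)]
    for t,u in zip(ths,q): print(t,np.round((u-q[0])[1]/10,2),np.round(-(u-q[0])[2]/10,2),end=" | ")
    print()
E
python3 - <<'E'
from h import *
arc((0,142,11),[55,56,58,61,65,69,73,77,81,85,89,92,94])
arc((0,142,11),[94,96,99,103,107,111,115,119,123,127,131,134,136])
arc((0,142,11),[136,138,141,145,149,153,157,161,165,169,173,175,177])
E
```

```text
55 0.0 -0.0 | 56 -0.22 -0.12 | 58 -0.65 -0.36 | 61 -1.32 -0.69 | 65 -2.24 -1.07 | 69 -3.18 -1.39 | 73 -4.14 -1.64 | 77 -5.12 -1.82 | 81 -6.11 -1.93 | 85 -7.1 -1.98 | 89 -8.1 -1.95 | 92 -8.84 -1.89 | 94 -9.33 -1.83 | 
94 0.0 -0.0 | 96 -0.49 0.08 | 99 -1.22 0.24 | 103 -2.18 0.5 | 107 -3.12 0.83 | 111 -4.03 1.23 | 115 -4.91 1.68 | 119 -5.76 2.2 | 123 -6.57 2.78 | 127 -7.34 3.41 | 131 -8.06 4.09 | 134 -8.57 4.64 | 136 -8.89 5.02 | 
136 0.0 -0.0 | 138 -0.31 0.39 | 141 -0.75 0.99 | 145 -1.28 1.83 | 149 -1.76 2.7 | 153 -2.17 3.61 | 157 -2.52 4.54 | 161 -2.81 5.49 | 165 -3.02 6.46 | 169 -3.17 7.44 | 173 -3.25 8.43 | 175 -3.26 8.93 | 177 -3.26 9.43 |
```

Emit:
{"fn": "carry_out", "kwargs": {"series": [[[0,-0.22,-0.12],0,255],[[0,-0.65,-0.36],0,255],[[0,-1.32,-0.69],0,255],[[0,-2.24,-1.07],0,255],[[0,-3.18,-1.39],0,255],[[0,-4.14,-1.64],0,255],[[0,-5.12,-1.82],0,255],[[0,-6.11,-1.93],0,255],[[0,-7.1,-1.98],0,255],[[0,-8.1,-1.95],0,255],[[0,-8.84,-1.89],0,255],[[0,-9.33,-1.83],0,255]]}}

```text
clock: 4.97
tool_pos: [597.5, -54.2, 202.3]
tool_rot: [0.001, -0.013, 1.0, 0.002]
ft_force: [-3.5, 4.6, 12.9]
gripper_width: 0.188
```

```bash
python3 - <<'E'
from h import *
togo((0,142,11),94,-3)
a=camera("side")["img"]
cv2.imwrite("pics/g4.png",cv2.resize(a[170:384,110:300,::-1],None,fx=2.5,fy=2.5,interpolation=cv2.INTER_CUBIC))
E
```

```text
t 4.97 pos [597.5 -54.2 202.3] target [595.7 -52.7 197.9] tool shift cm [0.18 0.16 0.44] turn -0.15 F [-3.5  4.6 12.9] w 0.188 q7 1.76
```

View pics/g4.png

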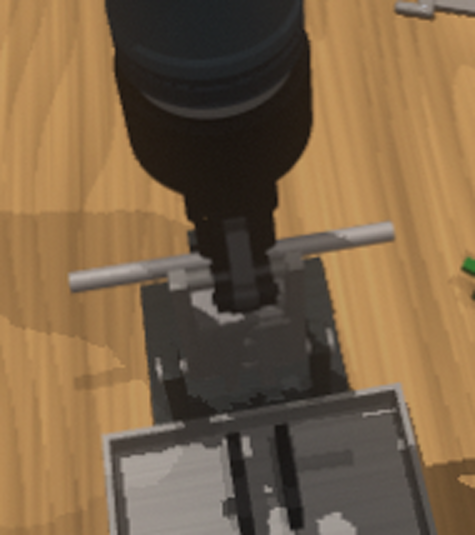

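```bash
python3 - <<'E'
from h import *
a=camera("side");b=camera("top")
for th in (80,85,90,94,98): print(th,*[np.round(proj(a,rackpt(P,(x,142,6),th))[0],1) for x in(-78,78)],np.round(proj(b,rackpt(P,(-78,142,6),th))[0],1),np.round(proj(b,rackpt(P,(78,142,6),th))[0],1))
for l in("rack_bar","cover_bar"):
  for c in(a,b): print(l,[(np.round(d["pixel"],1).tolist(),round(d["p"],2)) for d in spot_point(c,l)])
togo((0,142,11),94,-3)
im=cv2.resize(a["img"][230:384,120:290,::-1],None,fx=2.7,fy=2.7,interpolation=cv2.INTER_CUBIC)
im=cv2.convertScaleAbs(im,alpha=2.0,beta=10)
i2=cv2.resize(b["img"][150:304,290:410,::-1],None,fx=2.7,fy=2.7,interpolation=cv2.INTER_CUBIC)
cv2.imwrite("pics/g5.png",np.hstack([im,i2]))
E
```

```text
80 [136.5 257.2] [260.7 238.2] [346.8 270.3] [341.2 174.1]
85 [136.8 265.2] [262.7 245.7] [354.6 270. ] [348.9 173.7]
90 [137.3 273.9] [264.8 253.9] [362.3 269.7] [356.5 173.4]
94 [137.8 281.3] [266.5 261. ] [368.3 269.4] [362.4 173.2]
98 [138.4 289.1] [268.1 268.4] [374.2 269.1] [368.2 173.1]
rack_bar [([203.6, 274.8], 0.95)]
rack_bar [([367.5, 218.7], 0.89)]
cover_bar [([201.9, 281.3], 0.77), ([379.5, 320.0], 0.64)]
cover_bar [([344.7, 96.7], 0.86)]
t 5.32 pos [597.5 -55.  202.2] target [595.7 -52.7 197.9] tool shift cm [0.18 0.24 0.43] turn -0.2 F [-4.1  2.9 12.6] w 0.187 q7 1.76
```

View pics/g5.png

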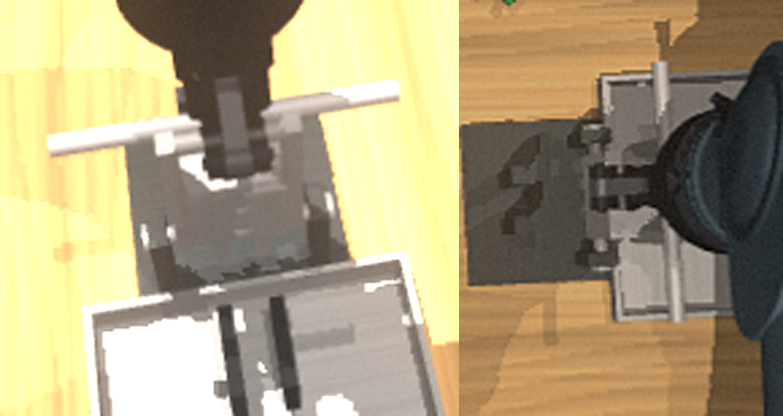

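The rack stands at about 95° with the cover still on it, and the forces are small (13 N). I continue the swing.

Emit:
{"fn": "carry_out", "kwargs": {"series": [[[0,-0.49,0.05],0,255],[[0.1,-1.22,0.15],0,255],[[0.1,-2.18,0.4],0,255],[[0.1,-3.12,0.7],0,255],[[0.1,-4.03,1.1],0,255],[[0.1,-4.91,1.55],0,255],[[0.1,-5.76,2.1],0,255],[[0.1,-6.57,2.7],0,255],[[0.1,-7.34,3.3],0,255],[[0.1,-8.06,4.0],0,255],[[0.1,-8.57,4.6],0,255],[[0.1,-8.89,5.0],0,255]]}}

```text
clock: 6.32
tool_pos: [600.5, -146.3, 148.2]
tool_rot: [0.003, -0.013, 1.0, -0.002]
ft_force: [7.5, -0.6, -1.8]
gripper_width: 0.158
```

```bash
python3 - <<'E'
from h import *
togo((0,142,11),136,-3)
a=camera("side")
for th in (120,125,130,136,140): print(th,*[np.round(proj(a,rackpt(P,x,th))[0],1) for x in((0,142,6),(0,142,16))])
for l in("rack_bar","cover_bar"): print(l,[(np.round(d["pixel"],1).tolist(),round(d["p"],2)) for d in spot_point(a,l)])
im=cv2.resize(a["img"][230:384,120:320,::-1],None,fx=3,fy=3,interpolation=cv2.INTER_CUBIC)
cv2.imwrite("pics/g6.png",cv2.convertScaleAbs(im,alpha=1.6,beta=10))
E
```

```text
t 6.32 pos [ 600.5 -146.3  148.2] target [ 598.2 -141.6  147.7] tool shift cm [0.21 0.48 0.04] turn -0.2 F [ 7.5 -0.6 -1.8] w 0.158 q7 1.95
120 [211.  324.8] [212.3 333.5]
125 [212.6 335.4] [213.9 344. ]
130 [214.1 345.9] [215.4 354.3]
136 [215.9 357.9] [217.1 365.9]
140 [217.  365.5] [218.1 373.2]
rack_bar []
cover_bar [([216.5, 372.4], 0.62), ([377.1, 320.4], 0.58)]
```

View pics/g6.png

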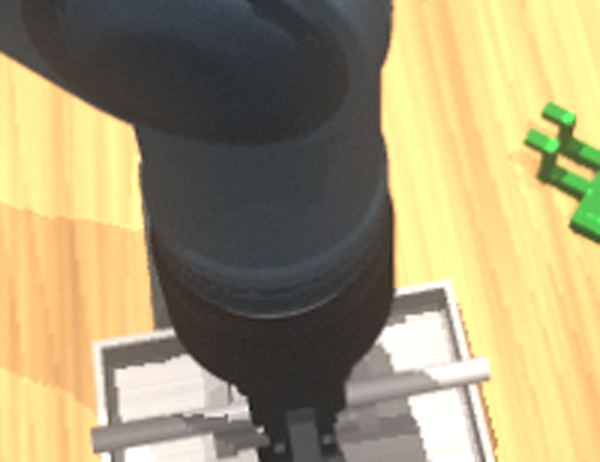

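Emit:
{"fn": "carry_out", "kwargs": {"series": [[[0,-0.31,0.39],0,255],[[0,-0.75,0.99],0,255],[[0,-1.28,1.83],0,255],[[0,-1.76,2.7],0,255],[[0,-2.17,3.61],0,255],[[0,-2.52,4.54],0,255],[[0,-2.81,5.49],0,255],[[0,-3.02,6.46],0,255],[[0,-3.17,7.44],0,255],[[0,-3.25,8.3],0,255],[[0,-3.26,8.8],0,255],[[0,-3.26,9.1],0,255]]}}

```text
clock: 7.47
tool_pos: [601.3, -173.1, 57.6]
tool_rot: [0.001, -0.014, 1.0, 0.002]
ft_force: [-1.1, 8.4, 19.7]
gripper_width: 0.093
```

```bash
python3 - <<'E'
from h import *
togo((0,142,11),180,0)
E
```

```text
t 7.47 pos [ 601.3 -173.1   57.6] target [ 599.1 -173.8   49. ] tool shift cm [ 0.22 -0.07  0.86] turn 0.01 F [-1.1  8.4 19.7] w 0.093 q7 2.06
```

Emit:
{"fn": "carry_out", "kwargs": {"series": [[[0,0,0.2],0,255],[[0,0,0.4],0,255],[[0,0.02,0.6],0,255],[[0,0.02,0.8],0,255],[[0,0.02,0.9],0,255],[[0,0.02,0.9],0,255]]}}

```text
clock: 7.97
tool_pos: [601.7, -173.1, 56.6]
tool_rot: [0.001, -0.014, 1.0, 0.004]
ft_force: [-11.8, 11.0, 43.4]
gripper_width: 0.093
```

```bash
python3 - <<'E'
from h import *
togo((0,142,11),180,0)
b=camera("top")
for th in (160,168,174,180): print(th,*[np.round(proj(b,rackpt(P,(x,142,6),th))[0],1) for x in(-78,0,78)])
for l in("rack_bar","cover_bar"): print(l,[(np.round(d["pixel"],1).tolist(),round(d["p"],2)) for d in spot_point(b,l)])
im=b["img"][130:330,300:500,::-1]
cv2.imwrite("pics/g7.png",cv2.resize(im,None,fx=3,fy=3,interpolation=cv2.INTER_CUBIC))
E
```

```text
t 7.97 pos [ 601.7 -173.1   56.6] target [ 599.1 -173.8   49. ] tool shift cm [ 0.26 -0.06  0.76] turn 0.0 F [-11.8  11.   43.4] w 0.093 q7 2.06
160 [422.6 262.8] [419.4 219.6] [416.4 177. ]
168 [421.7 262.1] [418.6 219.8] [415.7 178.1]
174 [420.  261.6] [417. 220.] [414.1 178.9]
180 [417.6 261.2] [414.6 220.2] [411.8 179.8]
rack_bar [([412.1, 216.1], 0.8)]
cover_bar [([414.1, 217.6], 0.8), ([344.5, 96.6], 0.76)]
```

View pics/g7.png

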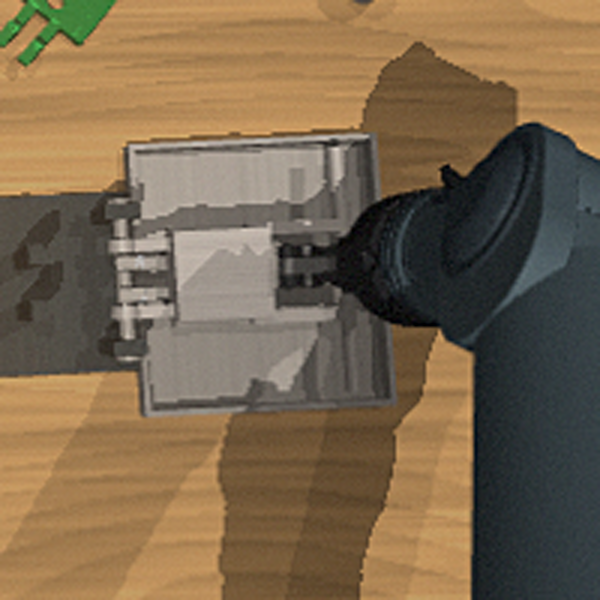

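The bar ends at about (411,178) px match the 180° stop, where 180° predicts (411.8,179.8). The back of the block is up and the bars are in the tray. I ease the push off, then open slowly.

Emit:
{"fn": "carry_out", "kwargs": {"series": [[[0,0.05,-0.3],0,255],[[0.1,0.1,-0.6],0,255],[[0.2,0.15,-0.8],0,255],[[0.2,0.15,-0.8],0,255],[[0.2,0.15,-0.8],0,225],[[0.2,0.15,-0.8],0,215],[[0.2,0.15,-0.8],0,200],[[0.2,0.15,-0.8],0,180],[[0.2,0.15,-0.8],0,150],[[0.2,0.15,-0.8],0,130],[[0.2,0.15,-0.8],0,130]]}}

```text
clock: 9.03
tool_pos: [595.9, -174.9, 55.3]
tool_rot: [-0.001, -0.013, 1.0, -0.0]
ft_force: [-0.2, -0.6, -1.5]
gripper_width: 0.494
```

```bash
python3 - <<'E'
from h import *
togo((0,142,11),180,0)
E
```

```text
t 9.03 pos [ 595.9 -174.9   55.3] target [ 599.1 -173.8   49. ] tool shift cm [-0.32  0.11  0.63] turn -0.18 F [-0.2 -0.6 -1.5] w 0.494 q7 2.05
```

Emit:
{"fn": "carry_out", "kwargs": {"series": [[[0,0,-0.5],0,130],[[0,0,-1.5],0,130],[[0,0,-3],0,130],[[0,0,-4.5],0,130],[[0,0,-6],0,130],[[0.7,0,-6.5],0,130],[[2,0.1,-6.5],0,130],[[3.5,0.1,-6.5],0,130],[[4.7,0.1,-6.5],0,130],[[5.2,0.1,-6.5],0,130],[[5.2,0.1,-6.5],0,130],[[5.2,0.1,-6.5],0,130]]}}

```text
clock: 10.03
tool_pos: [544.8, -174.6, 120.8]
tool_rot: [0.0, -0.013, 1.0, 0.0]
ft_force: [-0.0, 0.5, -0.2]
gripper_width: 0.493
```

```bash
python3 - <<'E'
from h import *
togo((-55,142,6),180,0)
b=camera("top")
for th in (174,177,180): print(th,*[np.round(proj(b,rackpt(P,(x,142,6),th))[0],1) for x in(-78,0,78)])
for l in("rack_bar","cover_bar"): print(l,[(np.round(d["pixel"],1).tolist(),round(d["p"],2)) for d in spot_point(b,l)])
im=b["img"][150:300,320:470,::-1]
cv2.imwrite("pics/g8.png",cv2.resize(im,None,fx=4,fy=4,interpolation=cv2.INTER_CUBIC))
E
```

```text
t 10.03 pos [ 544.8 -174.6  120.8] target [ 544.1 -175.3   54. ] tool shift cm [ 0.07 -0.08  6.68] turn -0.14 F [-0.   0.5 -0.2] w 0.493 q7 2.03
174 [420.  261.6] [417. 220.] [414.1 178.9]
177 [418.9 261.4] [415.9 220.1] [413.  179.4]
180 [417.6 261.2] [414.6 220.2] [411.8 179.8]
rack_bar [([412.7, 219.8], 0.58)]
cover_bar [([416.9, 219.2], 0.84), ([345.0, 96.7], 0.81)]
```

View pics/g8.png

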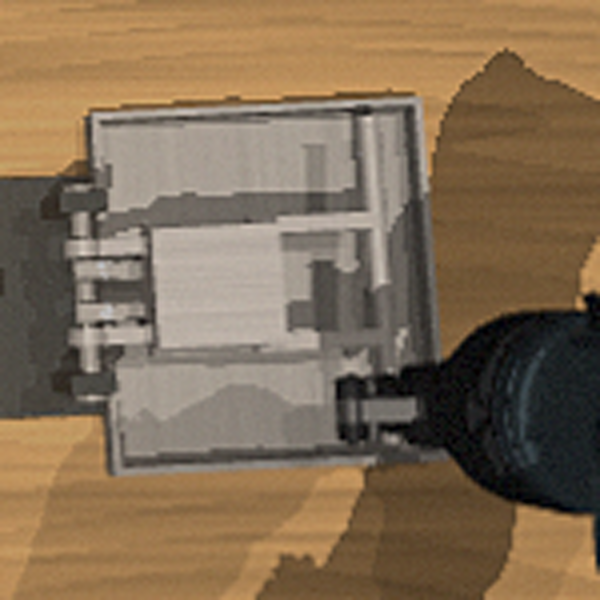

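The rack lies level at the stop and its bar end at (371,112) in the crop agrees with 180°. The open fingers stand over the near end of the long bar. I go down and pinch the bar alone.

Emit:
{"fn": "carry_out", "kwargs": {"series": [[[0,-0.05,0.8],0,130],[[0.1,-0.1,2.2],0,130],[[0.1,-0.1,3.8],0,130],[[0.1,-0.1,5.3],0,130],[[0.1,-0.1,6.3],0,130],[[0.1,-0.1,6.6],0,130],[[0.1,-0.1,6.6],0,160],[[0.1,-0.1,6.6],0,200],[[0.1,-0.1,6.6],0,255],[[0.1,-0.1,6.6],0,255],[[0.1,-0.1,6.6],0,255],[[0.1,-0.1,6.6],0,255]]}}

```text
clock: 11.18
tool_pos: [544.4, -175.0, 55.4]
tool_rot: [0.001, -0.014, 1.0, 0.0]
ft_force: [0.2, 1.6, 1.8]
gripper_width: 0.092
```

```bash
python3 - <<'E'
from h import *
togo((-55,142,6),180,0)
v=(0,142,6)
arc(v,[180,179.5,179,178.5,178,177,176,175,174,172,170,168,166])
arc(v,[166,164,161,158,154,150,146,142,138,134,130,126,122])
arc(v,[122,118,114,110,106,102,98,94,90,87,84,81,79])
arc(v,[79,77,75,73,71,69,67,65,63,61,59,57,56,55])
E
```

```text
t 11.18 pos [ 544.4 -175.    55.4] target [ 544.1 -175.3   54. ] tool shift cm [ 0.03 -0.03  0.14] turn -0.09 F [0.2 1.6 1.8] w 0.092 q7 2.08
180 0.0 -0.0 | 179.5 -0.0 -0.12 | 179 -0.01 -0.25 | 178.5 -0.01 -0.37 | 178 -0.01 -0.5 | 177 -0.01 -0.74 | 176 -0.01 -0.99 | 175 0.0 -1.24 | 174 0.02 -1.49 | 172 0.05 -1.98 | 170 0.11 -2.47 | 168 0.19 -2.97 | 166 0.28 -3.45 | 
166 0.0 -0.0 | 164 0.11 -0.48 | 161 0.3 -1.2 | 158 0.53 -1.91 | 154 0.9 -2.83 | 150 1.33 -3.73 | 146 1.82 -4.59 | 142 2.36 -5.42 | 138 2.97 -6.2 | 134 3.63 -6.94 | 130 4.34 -7.64 | 126 5.09 -8.28 | 122 5.89 -8.87 | 
122 0.0 -0.0 | 118 0.84 -0.53 | 114 1.71 -1.0 | 110 2.61 -1.41 | 106 3.54 -1.76 | 102 4.49 -2.04 | 98 5.46 -2.25 | 94 6.44 -2.4 | 90 7.43 -2.48 | 87 8.18 -2.49 | 84 8.92 -2.46 | 81 9.66 -2.39 | 79 10.15 -2.33 | 
79 0.0 -0.0 | 77 0.49 0.08 | 75 0.98 0.18 | 73 1.46 0.3 | 71 1.94 0.43 | 69 2.41 0.58 | 67 2.88 0.75 | 65 3.34 0.93 | 63 3.79 1.13 | 61 4.24 1.34 | 59 4.68 1.57 | 57 5.11 1.82 | 56 5.32 1.95 | 55 5.53 2.08 |
```

Emit:
{"fn": "carry_out", "kwargs": {"series": [[[0,0,-0.12],0,255],[[0,-0.01,-0.25],0,255],[[0,-0.01,-0.37],0,255],[[0,-0.01,-0.5],0,255],[[0,-0.01,-0.74],0,255],[[0,-0.01,-0.99],0,255],[[0,0,-1.24],0,255],[[0,0.02,-1.49],0,255],[[0,0.05,-1.98],0,255],[[0,0.11,-2.47],0,255],[[0,0.19,-2.97],0,255],[[0,0.28,-3.45],0,255]]}}

```text
clock: 12.18
tool_pos: [544.2, -172.6, 89.6]
tool_rot: [0.001, -0.013, 1.0, -0.0]
ft_force: [4.5, 3.2, -4.8]
gripper_width: 0.093
```

```bash
python3 - <<'E'
from h import *
togo((-55,142,6),166,0)
E
```

```text
t 12.18 pos [ 544.2 -172.6   89.6] target [ 544.1 -172.6   88.5] tool shift cm [0.01 0.   0.1 ] turn -0.1 F [ 4.5  3.2 -4.8] w 0.093 q7 2.05
```

Emit:
{"fn": "carry_out", "kwargs": {"series": [[[0,0.11,-0.48],0,255],[[0,0.3,-1.2],0,255],[[0,0.53,-1.91],0,255],[[0,0.9,-2.83],0,255],[[0,1.33,-3.73],0,255],[[0,1.82,-4.59],0,255],[[0,2.36,-5.42],0,255],[[0,2.97,-6.2],0,255],[[0,3.63,-6.94],0,255],[[0,4.34,-7.64],0,255],[[0,5.09,-8.28],0,255],[[0,5.89,-8.87],0,255]]}}

```text
clock: 13.18
tool_pos: [542.3, -117.5, 179.8]
tool_rot: [0.001, -0.012, 1.0, -0.002]
ft_force: [3.4, -4.0, 0.5]
gripper_width: 0.091
```

```bash
python3 - <<'E'
from h import *
togo((-55,142,6),122,0)
E
```

```text
t 13.18 pos [ 542.3 -117.5  179.8] target [ 542.4 -113.7  177.2] tool shift cm [-0.02  0.38  0.26] turn -0.28 F [ 3.4 -4.   0.5] w 0.091 q7 1.87
```

Emit:
{"fn": "carry_out", "kwargs": {"series": [[[0,0.84,-0.53],0,255],[[0,1.71,-1.0],0,255],[[0,2.61,-1.41],0,255],[[0,3.54,-1.76],0,255],[[0,4.49,-2.04],0,255],[[0,5.46,-2.25],0,255],[[0,6.44,-2.4],0,255],[[0,7.43,-2.48],0,255],[[0,8.18,-2.49],0,255],[[0,8.92,-2.46],0,255],[[0,9.66,-2.39],0,255],[[0,10.15,-2.33],0,255]]}}

```text
clock: 14.18
tool_pos: [538.8, -12.9, 204.6]
tool_rot: [-0.001, -0.013, 1.0, 0.0]
ft_force: [-3.9, -0.2, 14.4]
gripper_width: 0.089
```

```bash
python3 - <<'E'
from h import *
togo((-55,142,6),79,0)
E
```

```text
t 14.18 pos [538.8 -12.9 204.6] target [539.5 -12.2 200.5] tool shift cm [-0.07  0.07  0.41] turn -0.18 F [-3.9 -0.2 14.4] w 0.089 q7 1.64
```

Emit:
{"fn": "carry_out", "kwargs": {"series": [[[0,0.49,0.06],0,255],[[0,0.98,0.1],0,255],[[0,1.46,0.2],0,255],[[0,1.94,0.33],0,255],[[0,2.41,0.48],0,255],[[0,2.88,0.65],0,255],[[0,3.34,0.83],0,255],[[0,3.79,1.03],0,255],[[0,4.24,1.24],0,255],[[0,4.68,1.47],0,255],[[0,5.11,1.72],0,255],[[0,5.32,1.85],0,255]]}}

```text
clock: 15.18
tool_pos: [536.9, 41.9, 182.8]
tool_rot: [-0.001, -0.014, 1.0, 0.0]
ft_force: [-2.5, 2.7, 6.9]
gripper_width: 0.091
```

```bash
python3 - <<'E'
from h import *
togo((-55,142,6),55,0)
b=camera("top")
im=b["img"][150:300,290:490,::-1]
cv2.imwrite("pics/g9.png",cv2.resize(im,None,fx=4,fy=4,interpolation=cv2.INTER_CUBIC))
for l in("tappet_in_mid","tappet_out_mid","cover_bar","rack_bar"): print(l,[(np.round(d["pixel"],1).tolist(),round(d["p"],2)) for d in spot_point(b,l)])
for th in(54,55,57,59): print(th,np.round(proj(b,rackpt(P,(78,142,6),th))[0],1),np.round(proj(b,rackpt(P,(0,142,6),th))[0],1))
print("expect out,in,bar",[np.round(proj(b,rackpt(P,(0,y,z),180))[0],1) for y,z in((74,6),(45,6),(142,16))])
E
```

```text
t 15.18 pos [536.9  41.9 182.8] target [537.9  43.1 179.8] tool shift cm [-0.1   0.12  0.31] turn -0.09 F [-2.5  2.7  6.9] w 0.091 q7 1.55
tappet_in_mid [([415.5, 220.2], 0.72), ([361.1, 222.1], 0.57)]
tappet_out_mid [([380.2, 221.8], 0.65)]
cover_bar [([413.6, 218.0], 0.91), ([342.8, 96.3], 0.85)]
rack_bar [([306.8, 221.7], 0.79)]
54 [303.5 177.3] [305.9 223.7]
55 [304.8 177.1] [307.2 223.6]
57 [307.5 176.8] [309.9 223.4]
59 [310.2 176.6] [312.6 223.3]
expect out,in,bar [array([379.2, 221.7]), array([364.1, 222.3]), array([413. , 220.3])]
```

View pics/g9.png

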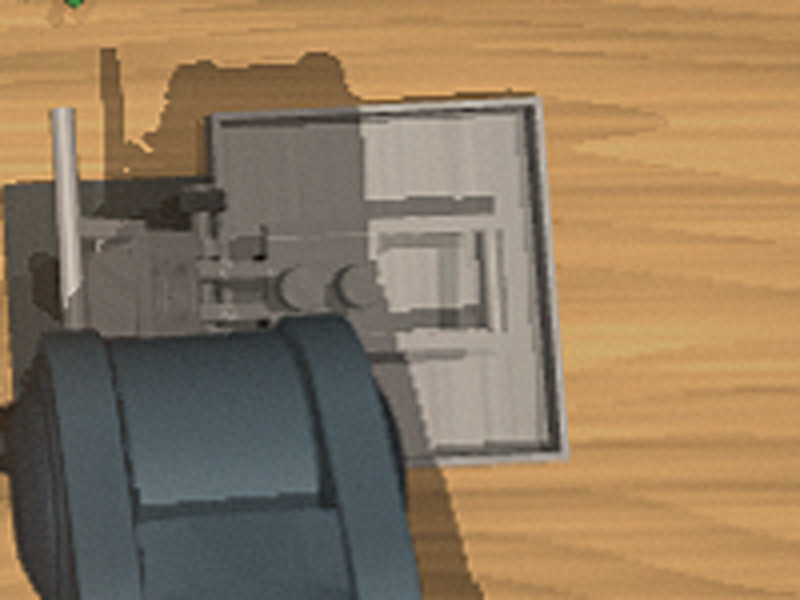

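The cover lies in the tray with both tappets standing on its plate, at crop (297,288) and (357,285). The bar end is near (305.5,177) px, which is about 55°. I ease onto the rest, release and go up.

Emit:
{"fn": "carry_out", "kwargs": {"series": [[[0,0.1,0.1],0,255],[[0,0.2,0.25],0,255],[[0,0.25,0.3],0,255],[[0,0.2,0.25],0,230],[[0,0.2,0.25],0,215],[[0,0.2,0.25],0,190],[[0,0.2,0.25],0,150],[[0,0.2,0.25],0,130],[[0,0.2,0.25],0,130],[[0,0.2,-0.2],0,130],[[0,0.2,-1],0,130],[[0,0.2,-2.2],0,130]]}}

```text
clock: 16.43
tool_pos: [537.1, 42.5, 204.4]
tool_rot: [-0.001, -0.013, 1.0, -0.0]
ft_force: [0.1, 0.4, 0.9]
gripper_width: 0.488
```

Emit:
{"fn": "carry_out", "kwargs": {"series": [[[0,0,-1.5],0,130],[[0,0,-3],0,130],[[0,0,-4.5],0,130],[[0,0,-6],0,130],[[1,2,-7],0,130],[[3,5,-7],0,130],[[5,8,-7],0,130],[[7,11,-7],0,130],[[8,14,-7],0,130],[[8,16,-7],0,130],[[8,17,-7],0,130],[[8,17,-7],0,130]]}}

```text
clock: 17.43
tool_pos: [453.4, 213.5, 275.9]
tool_rot: [0.001, -0.015, 1.0, 0.001]
ft_force: [-1.1, -0.5, 0.0]
gripper_width: 0.493
```

```bash
python3 - <<'E'
from h import *
togo((-55,142,6),55,0)
b=camera("top"); a=camera("side")
f=lambda i,x,y:cv2.resize(i["img"][y:y+150,x:x+200,::-1],None,fx=4,fy=4,interpolation=cv2.INTER_CUBIC)
cv2.imwrite("pics/g10.png",cv2.resize(np.vstack([f(b,290,150)[:580],f(a,110,210)]),None,fx=.5,fy=.5,interpolation=cv2.INTER_AREA))
for n,c in(("top",b),("side",a)):
  for l in("tappet_in_mid","tappet_out_mid","cover_bar","rack_bar"): print(n,l,[(np.round(d["pixel"],1).tolist(),round(d["p"],2)) for d in spot_point(c,l)])
  print("expect in,out,cover,rack",[np.round(proj(c,rackpt(P,v,t))[0],1).tolist() for v,t in(((0,45,6),180),((0,74,6),180),((0,142,16),180),((0,142,6),55))])
E
```

```text
t 17.43 pos [453.4 213.5 275.9] target [537.9  43.1 179.8] tool shift cm [ -7.9 -17.3   9.6] turn 0.14 F [-1.1 -0.5  0. ] w 0.493 q7 1.1
top tappet_in_mid [([359.4, 223.5], 0.4)]
top tappet_out_mid [([378.2, 221.1], 0.57)]
top cover_bar [([414.3, 219.1], 0.93), ([344.8, 94.1], 0.76)]
top rack_bar []
expect in,out,cover,rack [[364.1, 222.3], [379.2, 221.7], [413.0, 220.3], [307.2, 223.6]]
side tappet_in_mid [([212.2, 343.2], 0.55)]
side tappet_out_mid [([216.3, 361.8], 0.62)]
side cover_bar [([380.1, 319.3], 0.79)]
side rack_bar [([195.8, 222.9], 0.83)]
expect in,out,cover,rack [[212.8, 343.6], [215.9, 363.4], [224.0, 416.1], [195.2, 221.4]]
```

View pics/g10.png

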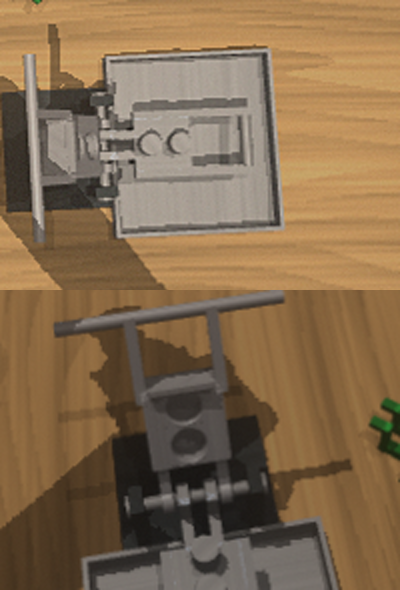

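The rack is back at its rest with both pockets empty. The cover lies in the tray and both tappets stand crown up where expected. The arm is clear, so I hand in.

```bash
python3 -c "
from station import *
print(hand_in())"
```

```text
the job is handed in; nothing more can be done
None
```

The job is done and handed in at about 18 s on the robot clock, against the 61 s limit. I pinched both bars and swung the rack and cover over to the stop. Then I let go, pinched the near end of the long bar and swung the rack alone back to its rest.

**Last checks:**
- **Rack:** in the side view its bar is within 2 px of where 55° puts it, and both pockets are empty.
- **Cover:** it lies in the tray, with its bar about 2 px from the expected place in the top view.
- **Tappets:** both stand crown up on the cover. In the side view they are within 2 px of their expected places.
- **Arm:** it is clear of everything, with wrist force readings of about 1 N.

**Checks that missed or disagreed:**
- The network put the inner tappet about 5 px off in the top view, but with low confidence (0.4).
- It missed the rack bar in the last top view. In the last side view it reported only the green look-alike for cover_bar, because the real bar lies outside that picture.
- The highest wrist force I read was about 46 N, while pressing the rack onto the stop; the limit is 120 N.

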